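# Sort stripped camcorder parts into the repair bench trays

### The job

Five parts stripped from camcorders lie mixed up on the blue repair mat: sort them into the parts trays, both battery packs in the red tray, both lens units in the green tray and the circuit board in the black tray, one part to a bay. Each part must end lying on the floor of its bay the same way up as it is now (contacts, glass and shielding can on top), lowered in gently and not dropped or flung. Leave the camcorder and the dish of screws where they are.

Things in the scene. Friction and masses are not known exactly. Their poses are not given: they have to be found in the camera images.
- slim_battery: slim camcorder battery pack: dark charcoal block 38 (x) x 56 (y, long side) x 22 mm high with a light grey label and four gold contacts on top, about 0.07 kg. Origin: centre of its underside; z up. Lies on the repair mat (2 mm thick, so its underside starts at z = 0.002), Grip it across the 38 mm width (its x).
- long_life_battery: long-life camcorder battery pack: dark charcoal block 38 (x) x 56 (y, long side) x 38 mm high with an orange label and four gold contacts on top, about 0.14 kg. Origin: centre of its underside; z up. On the mat. Grip it across the 38 mm width (its x).
- zoom_lens: camcorder zoom lens unit standing upright, glass up: black barrel 33 mm in diameter with a grey band, on a square aluminium sensor plate 40 x 40 x 5 mm; 44 mm high in all, dark blue glass on top, about 0.09 kg. Origin: centre of its underside; z up. On the mat. Grip the barrel between 10 and 44 mm above its underside.
- compact_lens: compact camera lens unit standing upright, glass up: silver-grey drum 44 mm in diameter and 20 mm high, with a narrower front ring 36 mm in diameter above it, 28 mm high in all, purple glass in a black disc on top, about 0.06 kg. Origin: centre of its underside; z up. On the mat. Grip the 44 mm drum.
- circuit_board: circuit board lying flat: green board 46 (x) x 60 (y, long side) x 2 mm with a bright steel shielding can 30 (x) x 40 (y) x 16 mm centred on top, 18 mm high in all; small connectors on the board's margin, about 0.05 kg. Origin: centre of its underside; z up. On the mat. Grip the can across its 30 mm width (its x), fingertips above the board.
- battery_tray: shallow red tray fixed to the bench (bench top z = 0): 80 (x) x 172 (y) mm outside, walls and floor 4 mm thick; above the bay floor the x-facing sides rise only 8 mm, ends and divider 12 mm. Two bays, each 72 (x) x 80 (y) mm inside, centred at y = +42 and -42 mm of the tray. Origin: centre of the underside; z up. A pack lies with its long side along the tray's y, either way round, in either bay.
- lens_tray: shallow green tray fixed to the bench: 76 (x) x 148 (y) mm outside, walls and floor 4 mm thick; above the bay floor the x-facing sides rise only 8 mm, ends and divider 12 mm. Two square bays of 68 x 68 mm inside, centred at y = +36 and -36 mm of the tray; either lens in either bay, any yaw. Origin: centre of the underside; z up.
- board_tray: shallow black antistatic tray with a small yellow card on its edge, fixed to the bench: 88 (x) x 94 (y) mm outside, walls and floor 4 mm thick; above the floor the x-facing sides rise only 8 mm, the ends 12 mm. One bay of 80 (x) x 86 (y) mm inside, centred. Origin: centre of the underside; z up. The board lies with its long side along the tray's y, either way round.
- screw_dish: bystander among the parts on the mat: small round white dish holding screws, 60 mm across the rim, 16 mm high. Origin: centre of its underside. Loose; leave it where it is.
- camcorder: bystander: silver and black camcorder under repair, standing on the bench, about 150 x 60 mm in plan and 67 mm high. Origin: about the middle of its underside; x points out of its lens. Loose; leave it where it is.
Things that resemble listed ones, but are neither listed nor needed, are in the scene too. Leave any pink or turquoise look-alike of the compact_lens alone.

How it is judged:
By the outcome, as a careful person would: the job done as asked, in the order asked, and still so for the second after the job is handed in, with the robot touching nothing.
It also fails if it takes over 104 s, if anything falls off the work surface, if the arm or the gripper's body presses on something with over 40 N, if the wrist force passes 120 N, or if a joint passes its speed limit or range.

### The arm

A 6-joint arm with a two-finger parallel gripper is mounted at the origin on the work surface. World frame = base frame: x ahead of the robot, y to its left, z up, the work surface at z = 0. Lengths are in m, angles in degrees, forces in N, time in s.
With the tool pointing down it reaches from about 0.25 to 0.775 m from the base axis. Payload 4 kg.
Tool frame: the origin (TCP) lies at the very end of the fingers, on their centre line; the grasp point (between the pads) lies 19 mm behind it; z points along the fingers, y is the line along which they close (so a half turn about z gives the same grasp; the last joint's range is limited). The gripper opens to 85 mm and grips with 20 to 120 N. Pads are 22 mm wide; open, the fingers measure 114 mm over their backs; the gripper's body (76 mm by 85 mm) begins 54 mm behind the grasp point. The pads swing forward as they close: fully open they stand 13 mm farther back than shut.
Start: joints at [-72.141, 4.996, 78.535, -0, 96.463, -5.907], TCP at [0.222, -0.503, 0.231] pointing down, gripper open.
Joint ranges: [-177.83, 177.83], [-43.37, 116.18], [15.69, 146.23], [-61.86, 241.86], [9.47, 152.12], [-147.06, 147.06]. Speed limits (degrees/s): [159.86, 159.86, 180, 180, 180, 180].

### API

Orientations are given as [roll, pitch, yaw] about the fixed x, y, z axes, in that order (R = Rz(yaw) Ry(pitch) Rx(roll)).
In Python, from rig import * gives the robot as it stands.
- The arm moves only by the shell command python3 -m creep 'ROWS' [FORCE]. ROWS is a JSON object whose one key "moves" holds one flat list of numbers, 5 for each row, row after row: the opening, from 0 (shut) to 1 (fully open), then the shift along the tool's x, y, z in units of 25 mm (1.0 is 25 mm), then the turn about the tool's z in units of 8 degrees (1.0 is 8 degrees). A call has 1 to 12 rows; each row is the pose to reach, as a shift and turn from the pose commanded when the call began, along the tool's axes at that moment; what a row does not reach only later rows make up. A row lasts 1/10 s, in which the tool goes at most 50 mm and 8.59 degrees, less where a joint would pass 70% of its speed; a pose out of reach is approached as far as the arm can. A call with a gripper value outside its range is refused whole. The fingers move at their own pace and stop on an object; FORCE is the grip in N (left out, the last holds). Time passes only in rows, so rows that repeat a pose let the fingers close. It gives the time, the measured TCP pose, the force, the opening and the grip force at its end, in the units of the state.
- get_state(): the state, without advancing time (a new reading comes with each control period).
- get_image(name): name is "scene" or "side" or "wrist"; returns (picture, depth): 400x640x3 uint8, red, green, blue; 400x640 float32, m along the optical axis (not along the pixel's ray), 0 where there is no reading.
- calibration(name): a dict with "mtx" (3x3 intrinsics, pixels), "R" (3x3) and "t" (3): a world point X has camera coordinates R X + t. Camera axes: x right, y down, z forward; pixel columns grow to the right and rows downward; lengths in m; the calibration is good to about 2 mm. A picture is of the moment at which its call begins: read the wrist's pose just before it. calibration takes no time and is no camera call; for the wrist camera it gives the pose at the moment of the call.
- hand_in(): hands the job in; it is judged then, once.
Trained networks look in the newest picture that a camera, given by its name, has taken for a name from the list of things; names that differ only in an ending like _2 or _b are one class to them, and where a whole thing is asked for, a point or a joint stands for the part that bears it (a point fixed in the world has none). Each returns a list of dicts, best first, with "conf" (0 to 1); they miss things now and then, are a little off and sometimes report something else, mostly with a low value. They report only what shows in the picture. A call takes as long as a camera call. They do not tell look-alikes from the thing itself.
- boxes_of(target, camera): "extent" ([left, top, right, bottom] in pixels, round what is visible of it).
- mark_of(target, camera): "location" ([column, row] in pixels: a listed point, or the origin of a listed thing).
The state is a dict: "time_s": time; "joints": joint angles; "qvel": joint speeds; "effort": joint torques, N m; "tool_pos": TCP position; "orientation": TCP orientation; "ft_force": force on the tool from outside, world axes, zero at the start; "torque": the same for the moment, N m; "grip_width": finger opening in m; "grasp_force": force on a finger pad.
Only numpy, scipy, OpenCV 4.12 (cv2) and the standard library are available. Lean on these libraries where they do the work, as an engineer would, in place of code of your own. Each camera call takes 0.05 s, during which the arm holds its last target. There are 200 camera calls.

## Working session

There is one attempt and no reset: what is moved stays moved. The work goes in short steps, Python scripts to look and compute and a shell command to move; the robot and the scene stay as the last step left them, time stands still between calls to the robot, and variables do not carry over. Pictures are saved under pics/ and viewed, at most 14 in all, crops included, and the job is handed in when it is done.

```bash
ls; mkdir -p pics; python3 - <<'E'
from rig import *
import cv2
print(get_state())
for n in("scene","side"):
    p,d=get_image(n); cv2.imwrite(f"pics/{n}0.png",p[:,:,::-1])
    c=calibration(n); print(n,c)
    for t in ["slim_battery","long_life_battery","zoom_lens","compact_lens","circuit_board","battery_tray","lens_tray","board_tray","screw_dish","camcorder"]:
        print(t,[(b["extent"],round(b["conf"],2)) for b in boxes_of(t,n)][:4])
E
```

```text
pics
{'time_s': 0.0, 'joints': array([-7.21406529e+01,  5.04074709e+00,  7.86246705e+01,  1.14495797e-03,
        9.64643124e+01, -5.90736633e+00]), 'qvel': array([-0.04913759,  0.03790468,  0.06537061, -0.07659505,  0.01236218,
        0.12783951]), 'effort': array([-2.92406457e-04, -3.51872599e+01, -3.13268924e+01, -2.33596411e-04,
        1.08414888e-02, -6.98138805e-06]), 'tool_pos': array([ 0.221503  , -0.5028764 ,  0.23012417]), 'orientation': array([-1.79871076e+02, -1.44837775e-02,  2.37668248e+01]), 'ft_force': array([0.03036899, 0.58114109, 0.38334516]), 'torque': array([ 0.03014637, -0.04157391,  0.00989746]), 'grasp_force': 0.0, 'grip_width': 0.08519817386081635}
scene {'mtx': array([[504.57027435,   0.        , 315.62804877],
       [  0.        , 504.57027435, 197.28737361],
       [  0.        ,   0.        ,   1.        ]]), 'R': array([[-0.19950371,  0.97983418,  0.01110165],
       [ 0.60548532,  0.1321746 , -0.78480405],
       [-0.77044519, -0.14984944, -0.61964453]]), 't': array([ 0.11069522, -0.31552521,  1.76163747])}
slim_battery [([357.1, 200.2, 378.5, 219.5]
[... 988 characters left out ...]
slim_battery [([291.6, 243.4, 324.5, 269.6], 0.81), ([405.9, 124.7, 447.0, 157.3], 0.33)]
long_life_battery [([339.3, 253.7, 372.9, 290.5], 0.61)]
zoom_lens [([404.2, 178.2, 418.0, 201.4], 0.95)]
compact_lens [([324.3, 203.7, 344.2, 225.1], 0.83), ([301.8, 149.1, 320.6, 169.5], 0.66), ([292.8, 246.5, 324.1, 267.6], 0.18)]
circuit_board [([361.8, 167.6, 379.9, 185.2], 0.94)]
battery_tray [([211.7, 293.6, 318.0, 400.0], 0.96), ([338.7, 254.6, 372.5, 290.4], 0.33)]
lens_tray [([244.7, 175.8, 313.4, 235.4], 0.9)]
board_tray [([404.7, 123.2, 443.9, 153.5], 0.78)]
screw_dish [([363.3, 221.2, 393.5, 242.3], 0.85), ([337.6, 255.9, 370.9, 289.8], 0.7)]
camcorder [([336.2, 102.0, 369.3, 138.9], 0.77)]
```

```bash
python3 - <<'E'
import cv2
a=cv2.imread("pics/scene0.png")[140:270,150:490];b=cv2.imread("pics/side0.png")[90:400,190:470]
cv2.imwrite("pics/a.png",cv2.resize(a,(782,299),interpolation=cv2.INTER_CUBIC))
cv2.imwrite("pics/b.png",cv2.resize(b,(532,589),interpolation=cv2.INTER_CUBIC))
E
```

```text
(no output)
```

View pics/a.png

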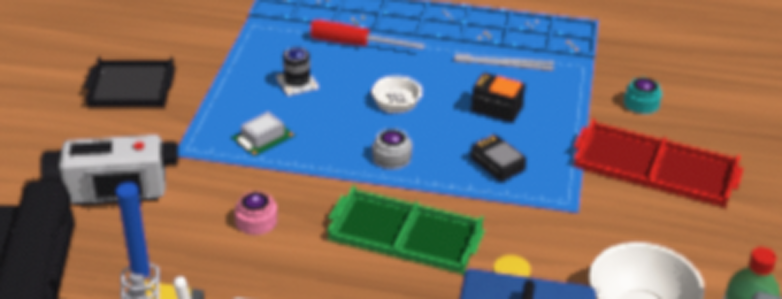

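View pics/b.png

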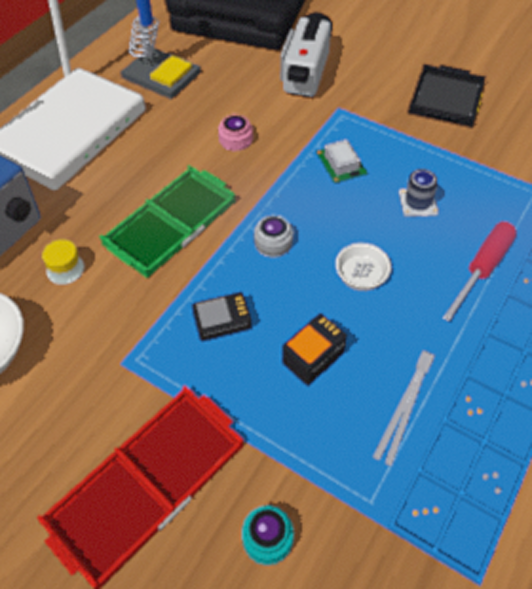

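The scene crop shows the parts: zoom lens at about (278,170), dish (322,181), long-life pack (366,182), board (263,200), silver compact lens (320,205) and slim pack (367,209). The pink look-alike is at (261,232) and the turquoise one at (430,181). The trays are black (205,177), green (325,238) and red (435,211). The side view agrees. Next I'll triangulate them.

```bash
cat > h.py <<'E'
from rig import *
import numpy as np, cv2
T=["slim_battery","long_life_battery","zoom_lens","compact_lens","circuit_board","battery_tray","lens_tray","board_tray","screw_dish","camcorder"]
def P(c): return c["mtx"]@np.c_[c["R"],c["t"]]
def tri(c1,u1,c2,u2):
    X=cv2.triangulatePoints(P(c1),P(c2),np.float64(u1).reshape(2,1),np.float64(u2).reshape(2,1))[:,0]; return X[:3]/X[3]
def proj(c,X):
    x=P(c)@np.r_[X,1]; return x[:2]/x[2]
E
python3 - <<'E'
from h import *
c={n:calibration(n) for n in("scene","side","wrist")}
for t in T:
    m={n:mark_of(t,n)[:3] for n in("scene","side")}
    for a in m["scene"]:
        for b in m["side"]:
            if min(a["conf"],b["conf"])<.3: continue
            X=tri(c["scene"],a["location"],c["side"],b["location"])
            e=np.linalg.norm(proj(c["scene"],X)-a["location"])
            if e<6: print(t,X.round(3),"err",e.round(1),a["conf"],b["conf"])
w=c["wrist"]; print(w, "cam pos",-w["R"].T@w["t"]); s=get_state(); print(s["time_s"])
p,d=get_image("wrist"); cv2.imwrite("pics/w0.png",p[:,:,::-1])
E
```

```text
slim_battery [0.548 0.137 0.002] err 1.0 0.52 0.72
long_life_battery [ 0.451  0.117 -0.002] err 0.1 0.75 0.75
zoom_lens [ 0.441 -0.135 -0.001] err 0.9 0.81 0.64
compact_lens [ 0.562  0.008 -0.006] err 0.0 0.75 0.92
compact_lens [ 0.699 -0.109  0.001] err 0.3 0.72 0.56
compact_lens [ 0.394  0.29  -0.009] err 0.6 0.48 0.96
circuit_board [ 0.557 -0.147 -0.007] err 0.3 0.68 0.84
battery_tray [0.511 0.311 0.003] err 0.6 0.65 0.84
lens_tray [ 0.681  0.048 -0.009] err 2.4 0.6 0.56
board_tray [ 0.491 -0.329 -0.004] err 0.2 0.64 0.73
screw_dish [ 0.46  -0.001 -0.001] err 0.2 0.59 0.8
camcorder [ 0.689 -0.271 -0.008] err 1.3 0.78 0.88
{'mtx': array([[346.02372306,   0.        , 319.23925356],
       [  0.        , 346.02372306, 201.02915704],
       [  0.        ,   0.        ,   1.        ]]), 'R': array([[ 4.02028379e-01, -9.15627176e-01, -2.37281233e-04],
       [-8.65283213e-01, -3.80008359e-01,  3.26922939e-01],
       [-2.99429697e-01, -1.31226984e-01, -9.45050970e-01]]), 't': array([-0.54947589, -0.04257478,  0.38170666])} cam pos [ 0.29835997 -0.46920361  0.37452054]
2.1
```

```bash
python3 -m creep '{"moves":[1,20.4,-10.8,-4,3, 1,20.4,-10.8,-4,3, 1,20.4,-10.8,-4,3, 1,20.4,-10.8,-4,3, 1,20.4,-10.8,-4,3, 1,20.4,-10.8,-4,3, 1,20.4,-10.8,-4,3, 1,20.4,-10.8,-4,3, 1,20.4,-10.8,-4,3, 1,20.4,-10.8,-4,3, 1,20.4,-10.8,-4,3, 1,20.4,-10.8,-4,3]}' 40
```

```text
time_s: 3.35
tool_pos: [0.5808, -0.0483, 0.3318]
orientation: [-180.0, -0.0, -0.1]
ft_force: [0.5, -0.3, -0.5]
grip_width: 0.0853
grasp_force: 0.0
```

```bash
cat >> h.py <<'E'
def snap(tag):
    c=calibration("wrist"); p,d=get_image("wrist"); np.savez(f"pics/{tag}.npz",p=p,d=d,**c); cv2.imwrite(f"pics/{tag}.png",p[:,:,::-1]); return c,p,d
def load(tag):
    z=np.load(f"pics/{tag}.npz"); return {k:z[k] for k in("mtx","R","t")},z["p"],z["d"]
def cloud(c,d):
    v,u=np.mgrid[:d.shape[0],:d.shape[1]]
    x=np.stack([(u-c["mtx"][0,2])/c["mtx"][0,0]*d,(v-c["mtx"][1,2])/c["mtx"][1,1]*d,d],-1)
    return (x-c["t"])@c["R"]
E
python3 - <<'E'
from h import *
c,p,d=snap("w1")
X=cloud(c,d)
print(get_state()["tool_pos"])
G=dict(slim=(.548,.137),long=(.451,.117),zoom=(.441,-.135),comp=(.562,.008),board=(.557,-.147),dish=(.46,0))
for k,g in G.items():
    m=(np.hypot(X[...,0]-g[0],X[...,1]-g[1])<.06)&(d>0)
    z=X[...,2][m]; hi=m&(X[...,2]>.010)
    print(k,"floor",np.median(z[z<.008]).round(4),"top",np.percentile(z,98).round(4),"c",X[hi].mean(0).round(4),hi.sum())
E
```

```text
[ 0.58386131 -0.04352535  0.33173249]
slim floor 0.0029 top 0.0262 c [0.5514 0.1318 0.0238] 1288
long floor 0.0029 top 0.0422 c [0.4513 0.1175 0.0359] 1412
zoom floor 0.0029 top 0.048 c [ 0.4493 -0.1253  0.0402] 640
comp floor 0.0027 top 0.4147 c [0.5884 0.0006 0.3729] 15164
board floor 0.0029 top 0.4105 c [ 0.5844 -0.1106  0.3602] 7704
dish floor 0.003 top 0.0188 c [0.4477 0.0017 0.0157] 512
```

View pics/w1.png

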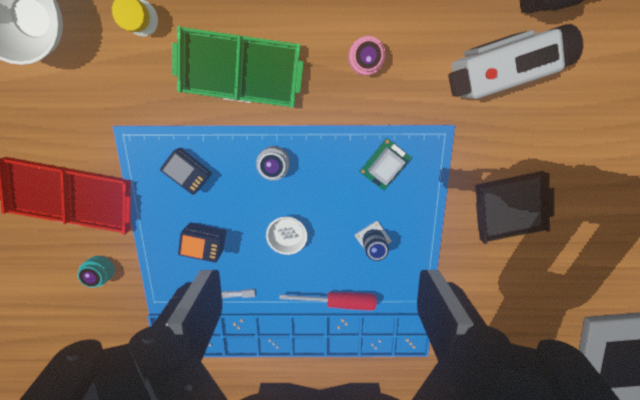

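The wrist view shows the parts clear of each other: slim pack (186,172), long-life pack (202,243), compact lens (273,164), board (385,165), zoom lens (375,243). The red tray is at (65,195), green (238,68) and black (514,207). Now I'll take a settled snapshot and fit the footprints.

```bash
cat >> h.py <<'E'
G=dict(slim=(.5514,.1318,.015,.1),long=(.4513,.1175,.028,.1),zoom=(.4493,-.1253,.040,.1),compB=(.562,.008,.015,.1),comp=(.562,.008,.0245,.1),can=(.557,-.147,.012,.1),dish=(.4477,.0017,.012,.1),
 red=(.511,.311,.008,.02),green=(.681,.048,.008,.02),black=(.491,-.329,.008,.02))
def rects(c,p,d):
    X=cloud(c,d); out={}
    for k,g in G.items():
        r=.12 if k in("red","green","black") else .045
        m=(np.hypot(X[...,0]-g[0],X[...,1]-g[1])<r)&(d>0)&(X[...,2]>g[2])&(X[...,2]<min(g[3],.06))
        if m.sum()<30: print(k,"few",m.sum()); continue
        n,L,st,_=cv2.connectedComponentsWithStats(m.astype(np.uint8)); 
        if r<.1: m=L==1+st[1:,4].argmax()
        q=X[m]; top=np.percentile(q[:,2],95)
        tq=q if r>.1 else q[q[:,2]>top-.004]
        (cx,cy),(w,h),a=cv2.minAreaRect((tq[:,:2]*1000).astype(np.float32))
        if w>h: w,h,a=h,w,a+90   # h long side; direction of long side = a+90
        print(k,"rect c",round(cx,1),round(cy,1),"short",round(w,1),"long",round(h,1),"long dir yaw",round((a+90)%180,1),"top",(top*1000).round(1),"mean",(tq[:,:2].mean(0)*1000).round(1))
E
python3 - <<'E'
from h import *
s=get_state();print(s["tool_pos"],s["orientation"],s["joints"])
c,p,d=snap("w2"); rects(c,p,d); print(get_state()["tool_pos"])
E
```

```text
[ 0.58386131 -0.04352535  0.33173249] [-179.74021709   -0.23330765    0.21076697] [ -9.97649502   9.66572024  62.03720749   0.31243451 108.11313781
  79.90982009]
slim rect c 549.4 133.9 short 38.4 long 55.9 long dir yaw 48.1 top 26.5 mean [550.1 133.5]
long rect c 446.6 120.7 short 38.1 long 55.7 long dir yaw 76.3 top 42.3 mean [447.3 120.4]
zoom rect c 444.3 -127.4 short 30.4 long 32.8 long dir yaw 2.9 top 48.7 mean [ 445.1 -127. ]
compB rect c 560.1 15.0 short 34.0 long 34.3 long dir yaw 90.3 top 32.5 mean [560.5  14.7]
comp rect c 560.1 15.0 short 34.0 long 34.3 long dir yaw 90.3 top 32.6 mean [560.5  14.7]
can rect c 555.1 -139.2 short 30.9 long 40.1 long dir yaw 142.1 top 22.2 mean [ 555.6 -139. ]
dish rect c 454.1 0.5 short 58.3 long 58.4 long dir yaw 89.8 top 19.9 mean [451.    0.9]
red rect c 480.2 317.5 short 145.7 long 186.3 long dir yaw 78.5 top 17.8 mean [507.6 316.1]
green rect c 654.3 73.9 short 140.1 long 193.1 long dir yaw 80.0 top 17.9 mean [680.8  59.7]
black rect c 491.2 -325.4 short 90.7 long 108.0 long dir yaw 102.3 top 17.8 mean [ 494.4 -328.9]
[ 0.58203363 -0.04643799  0.33121021]
```

```bash
python3 -m creep '{"moves":[1,-0.3,-1.5,0.6,-1, 1,-0.6,-3.2,1.3,-2, 1,-0.8,-4.8,2,-3, 1,-1.1,-6,2.5,-4, 1,-1.2,-6.8,2.9,-5, 1,-1.25,-7.2,3.2,-6, 1,-1.25,-7.2,3.2,-6, 1,-1.25,-7.2,3.2,-6, 1,-1.25,-7.2,3.2,-6, 1,-1.25,-7.2,3.2,-6]}'
cat >> h.py <<'E'
def trays(c,p,d):
    X=cloud(c,d); hsv=cv2.cvtColor(p,cv2.COLOR_RGB2HSV); H,S,V=[hsv[...,i].astype(int) for i in range(3)]
    col=dict(red=((H<8)|(H>172))&(S>120),green=(abs(H-65)<20)&(S>100),black=(V<90))
    for k in col:
        g=G[k]; near=(np.hypot(X[...,0]-g[0],X[...,1]-g[1])<.12)&(d>0)&col[k]
        m=near&(X[...,2]>.002)&(X[...,2]<.0085)
        m=cv2.morphologyEx(m.astype(np.uint8),cv2.MORPH_OPEN,np.ones((3,3)))
        n,L,st,_=cv2.connectedComponentsWithStats(m)
        for i in range(1,n):
            if st[i,4]<300: continue
            q=X[L==i]; (cx,cy),(w,h),a=cv2.minAreaRect((q[:,:2]*1000).astype(np.float32))
            print(k,"bay",round(cx,1),round(cy,1),round(w,1),round(h,1),"ang",round(a,1),"z",(np.median(q[:,2])*1000).round(1),st[i,:4])
        m=near&(X[...,2]>.008)&(X[...,2]<.03)
        if m.sum()>50:
            q=X[m]; (cx,cy),(w,h),a=cv2.minAreaRect((q[:,:2]*1000).astype(np.float32)); print(k,"rim",round(cx,1),round(cy,1),round(w,1),round(h,1),round(a,1),"top",np.percentile(q[:,2]*1000,95).round(1))
E
python3 - <<'E'
from h import *
trays(*load("w2"))
s=get_state();print(s["tool_pos"],s["orientation"])
c,p,d=snap("w3"); rects(c,p,d); trays(c,p,d)
E
```

```text
time_s: 4.45
tool_pos: [0.5495, 0.1284, 0.2521]
orientation: [179.9, -0.0, 47.6]
ft_force: [0.2, 0.5, -0.6]
grip_width: 0.0857
grasp_force: 0.0
red bay 519.0 356.9 74.5 71.6 ang 78.6 z 5.3 [ 11 164  56  55]
red bay 502.3 273.7 76.2 71.1 ang 78.8 z 5.3 [ 73 176  55  54]
red rim 511.9 311.1 186.2 81.2 78.5 top 17.6
green bay 685.4 90.4 66.2 68.4 ang 82.3 z 5.2 [189  35  55  64]
green bay 675.6 18.2 67.7 68.2 ang 82.2 z 5.2 [245  43  57  64]
green rim 680.9 53.5 160.8 75.3 82.2 top 17.9
black bay 490.5 -328.4 79.1 83.8 ang 12.8 z 5.1 [488 182  60  60]
black rim 492.1 -325.3 88.8 107.9 12.3 top 17.8
[0.54950908 0.12843315 0.25207776] [ 1.79936439e+02 -4.55962848e-02  4.76162806e+01]
slim rect c 549.3 134.3 short 37.5 long 54.8 long dir yaw 48.3 top 26.2 mean [550.2 134.8]
long rect c 446.6 120.9 short 38.0 long 55.6 long dir yaw 76.0 top 42.2 mean [447.6 121.8]
zoom rect c 444.0 -126.4 short 32.1 long 32.4 long dir yaw 6.0 top 48.5 mean [ 445.  -125.9]
compB rect c 560.3 15.0 short 34.4 long 35.2 long dir yaw 90.8 top 32.2 mean [560.6  15.5]
comp rect c 560.3 15.0 short 34.4 long 35.2 long dir yaw 90.8 top 32.3 mean [560.6  15.5]
can rect c 573.3 -143.8 short 10.7 long 22.7 long dir yaw 79.7 top 21.6 mean [ 572.8 -141.3]
dish rect c 454.3 -0.7 short 57.9 long 59.2 long dir yaw 46.9 top 19.6 mean [451.9  -2.9]
red rect c 490.6 292.5 short 156.9 long 163.1 long dir yaw 137.5 top 17.9 mean [494.3 290.8]
green rect c 644.6 73.5 short 153.7 long 192.3 long dir yaw 82.3 top 17.7 mean [678.5  53.6]
black few 0
red bay 519.4 353.4 76.6 71.5 ang 78.2 z 5.2 [ 94   0 104  70]
red bay 502.6 270.6 79.9 71.5 ang 78.7 z 5.2 [149  40  97 101]
red rim 511.0 306.1 172.8 80.5 78.6 top 17.5
green bay 686.2 87.1 66.4 67.7 ang 82.4 z 5.1 [399  58  80  88]
green bay 676.3 15.1 65.5 67.9 ang 82.5 z 5.1 [430 118  78  78]
green rim 680.4 53.5 160.7 76.4 82.0 top 17.6
```

```bash
cat >> h.py <<'E'
def to(x,y,z,yaw):
    s=get_state(); p=s["tool_pos"]; w=s["orientation"][2]; a=np.radians(w)
    d=np.array([x,y,z])-p; dy=(yaw-w+90)%180-90
    u=np.array([d[0]*np.cos(a)+d[1]*np.sin(a), d[0]*np.sin(a)-d[1]*np.cos(a), -d[2]])/.025
    print("t",s["time_s"],"at",p.round(4),round(w,2),"units",u.round(2),"turn",round(-dy/8,2),"dist mm",(np.linalg.norm(d)*1000).round(),"grip",round(s["grip_width"],4),round(s["grasp_force"],1),"F",s["ft_force"].round(1),"j6",s["joints"][5].round())
E
python3 -c "
from h import *
to(.5493,.134,.06,48.2);to(.5493,.134,.01,48.2)"
```

```text
t 4.5 at [0.5495 0.1286 0.252 ] 47.64 units [ 0.16 -0.15  7.68] turn -0.07 dist mm 192.0 grip 0.0852 0.0 F [-0.1 -0.2 -0.2] j6 50.0
t 4.5 at [0.5495 0.1286 0.252 ] 47.64 units [ 0.16 -0.15  9.68] turn -0.07 dist mm 242.0 grip 0.0852 0.0 F [-0.1 -0.2 -0.2] j6 50.0
```

```bash
python3 -m creep '{"moves":[1,0.16,-0.15,1.5,-0.07, 1,0.16,-0.15,3.5,-0.07, 1,0.16,-0.15,5.5,-0.07, 1,0.16,-0.15,7,-0.07, 1,0.16,-0.15,8,-0.07, 1,0.16,-0.15,8.5,-0.07, 1,0.16,-0.15,8.5,-0.07, 1,0.16,-0.15,8.5,-0.07]}' ; python3 -c "
from h import *
to(.5493,.134,.01,48.2)"
```

```text
time_s: 5.3
tool_pos: [0.5503, 0.1348, 0.0404]
orientation: [179.9, -0.1, 48.3]
ft_force: [-0.3, 0.9, 0.6]
grip_width: 0.0856
grasp_force: 0.0
t 5.3 at [0.5503 0.1348 0.0404] 48.3 units [-0.05 -0.01  1.22] turn 0.01 dist mm 30.0 grip 0.0856 0.0 F [-0.3  0.9  0.6] j6 50.0
```

```bash
python3 -m creep '{"moves":[1,-0.04,0,0.6,0, 1,-0.04,0,1.0,0, 1,-0.04,0,1.2,0, 0.3,-0.04,0,1.2,0, 0.3,-0.04,0,1.2,0, 0.3,-0.04,0,1.2,0, 0.3,-0.04,0,1.2,0, 0.3,-0.04,0,1.2,0, 0.3,-0.04,0,1.2,0, 0.3,-0.04,0,1.2,0]}' 40; python3 -c "
from h import *
to(.5040,.270,.08,78.6)"
```

```text
time_s: 6.3
tool_pos: [0.549, 0.1342, 0.0096]
orientation: [179.9, -0.1, 48.3]
ft_force: [0.5, -0.6, 4.2]
grip_width: 0.037
grasp_force: 41.8
t 6.3 at [0.549  0.1342 0.0096] 48.33 units [ 2.86 -4.95 -2.82] turn -3.78 dist mm 159.0 grip 0.037 41.8 F [ 0.5 -0.6  4.2] j6 50.0
```

```bash
python3 -m creep '{"moves":[0.3,0,0,-0.6,0, 0.3,0,0,-1.5,0, 0.3,0.1,-0.2,-2.4,-0.1, 0.3,0.4,-0.8,-2.8,-0.6, 0.3,0.9,-1.6,-2.8,-1.2, 0.3,1.4,-2.5,-2.8,-1.9, 0.3,1.9,-3.4,-2.8,-2.6, 0.3,2.4,-4.2,-2.8,-3.2, 0.3,2.7,-4.7,-2.8,-3.6, 0.3,2.86,-4.95,-2.8,-3.8, 0.3,2.86,-4.95,-2.8,-3.8, 0.3,2.86,-4.95,-2.8,-3.8]}'; python3 -c "
from h import *
to(.5040,.270,.0125,78.6)"
```

```text
time_s: 7.5
tool_pos: [0.5035, 0.2692, 0.0789]
orientation: [180.0, 0.0, 78.7]
ft_force: [0.3, -0.5, -1.1]
grip_width: 0.037
grasp_force: 41.4
t 7.5 at [0.5035 0.2692 0.0789] 78.67 units [0.03 0.01 2.65] turn 0.01 dist mm 66.0 grip 0.037 41.4 F [ 0.3 -0.5 -1.1] j6 34.0
```

```bash
python3 -m creep '{"moves":[0.3,0,0,0.6,0, 0.3,0,0,1.3,0, 0.3,0,0,1.9,0, 0.3,0,0,2.3,0, 0.3,0,0,2.5,0, 0.3,0,0,2.58,0, 0.3,0,0,2.62,0, 0.3,0,0,2.64,0, 0.3,0,0,2.66,0, 0.3,0,0,2.66,0]}'
```

```text
time_s: 8.5
tool_pos: [0.5037, 0.27, 0.0127]
orientation: [180.0, -0.0, 78.7]
ft_force: [-0.1, -0.4, -0.8]
grip_width: 0.037
grasp_force: 41.4
```

```bash
python3 -m creep '{"moves":[0.3,0,0,0.02,0, 0.3,0,0,0.04,0, 0.3,0,0,0.04,0, 0.3,0,0,0.04,0, 0.55,0,0,0.04,0, 0.55,0,0,0.04,0, 0.55,0,0,0.04,0, 0.55,0,0,-0.5,0, 0.8,0,0,-1.5,0, 1,0,0,-2.5,0, 1,0,0,-3,0, 1,0,0,-3,0]}'; python3 -c "
from h import *
to(.4466,.1208,.1,76.1)"
```

```text
time_s: 9.7
tool_pos: [0.5053, 0.2706, 0.0907]
orientation: [179.7, -0.2, 78.7]
ft_force: [-0.2, -0.5, 0.8]
grip_width: 0.0857
grasp_force: 0.0
t 9.7 at [0.5053 0.2706 0.0907] 78.73 units [-6.33 -1.13 -0.37] turn 0.33 dist mm 161.0 grip 0.0857 0.0 F [-0.2 -0.5  0.8] j6 34.0
```

```bash
python3 -m creep '{"moves":[1,-0.8,-0.1,-0.2,0.05, 1,-2.3,-0.3,-0.2,0.1, 1,-4,-0.7,-0.2,0.2, 1,-5.3,-0.9,0,0.33, 1,-6,-1.1,0.3,0.33, 1,-6.33,-1.13,0.8,0.33, 1,-6.33,-1.13,1.2,0.33, 1,-6.33,-1.13,1.2,0.33, 1,-6.33,-1.13,1.2,0.33]}'; python3 -c "
from h import *
to(.4466,.1208,.014,76.1)"
```

```text
time_s: 10.6
tool_pos: [0.4448, 0.1209, 0.0566]
orientation: [-179.9, 0.0, 76.1]
ft_force: [-0.1, 1.1, 0.6]
grip_width: 0.0854
grasp_force: 0.0
t 10.6 at [0.4448 0.1209 0.0566] 76.14 units [0.01 0.07 1.7 ] turn 0.0 dist mm 43.0 grip 0.0854 0.0 F [-0.1  1.1  0.6] j6 22.0
```

```bash
python3 -m creep '{"moves":[1,0,0.05,0.6,0, 1,0,0.05,1.2,0, 1,0,0.05,1.6,0, 1,0,0.05,1.7,0, 0.3,0,0.05,1.7,0, 0.3,0,0.05,1.7,0, 0.3,0,0.05,1.7,0, 0.3,0,0.05,1.7,0, 0.3,0,0.05,1.7,0, 0.3,0,0.05,1.7,0, 0.3,0,0.05,1.7,0]}' 50; python3 -c "
from h import *
to(.520,.352,.1,78.6)"
```

```text
time_s: 11.7
tool_pos: [0.447, 0.1199, 0.0158]
orientation: [179.9, -0.0, 76.1]
ft_force: [1.2, 0.1, 4.8]
grip_width: 0.0374
grasp_force: 52.7
t 11.7 at [0.447  0.1199 0.0158] 76.08 units [ 9.71  0.6  -3.37] turn -0.31 dist mm 257.0 grip 0.0374 52.7 F [1.2 0.1 4.8] j6 22.0
```

```bash
python3 -m creep '{"moves":[0.3,0,0,-0.6,0, 0.3,0,0,-1.5,0, 0.3,0.3,0,-2.5,0, 0.3,1.2,0.1,-3.1,0, 0.3,2.5,0.2,-3.4,-0.1, 0.3,4,0.3,-3.4,-0.2, 0.3,5.6,0.4,-3.4,-0.3, 0.3,7.2,0.5,-3.4,-0.3, 0.3,8.5,0.6,-3.4,-0.3, 0.3,9.3,0.6,-3.4,-0.3, 0.3,9.7,0.6,-3.4,-0.3, 0.3,9.7,0.6,-3.4,-0.3]}'; python3 -c "
from h import *
to(.520,.352,.0178,78.6)"
```

```text
time_s: 12.9
tool_pos: [0.5182, 0.352, 0.0983]
orientation: [-179.9, 0.1, 78.6]
ft_force: [0.4, -1.4, -1.7]
grip_width: 0.0368
grasp_force: 52.0
t 12.9 at [0.5182 0.352  0.0983] 78.56 units [0.01 0.07 3.22] turn -0.0 dist mm 81.0 grip 0.0368 52.0 F [ 0.4 -1.4 -1.7] j6 40.0
```

```bash
python3 -m creep '{"moves":[0.3,0,0.04,0.6,0, 0.3,0,0.04,1.4,0, 0.3,0,0.04,2.1,0, 0.3,0,0.04,2.7,0, 0.3,0,0.04,3,0, 0.3,0,0.04,3.12,0, 0.3,0,0.04,3.16,0, 0.3,0,0.04,3.2,0, 0.3,0,0.04,3.2,0, 0.3,0,0.04,3.2,0]}'
```

```text
time_s: 13.9
tool_pos: [0.5203, 0.3517, 0.0206]
orientation: [179.9, -0.0, 78.5]
ft_force: [0.1, 0.5, -0.9]
grip_width: 0.0371
grasp_force: 52.0
```

```bash
python3 -m creep '{"moves":[0.3,0,0,0.03,0, 0.3,0,0,0.06,0, 0.3,0,0,0.09,0, 0.3,0,0,0.09,0, 0.3,0,0,0.09,0, 0.3,0,0,0.09,0]}'
```

```text
time_s: 14.5
tool_pos: [0.52, 0.3515, 0.0179]
orientation: [180.0, -0.0, 78.5]
ft_force: [-0.8, -0.5, 2.1]
grip_width: 0.037
grasp_force: 52.1
```

```bash
python3 -m creep '{"moves":[0.3,0,0,0.01,0, 0.55,0,0,0.01,0, 0.55,0,0,0.01,0, 0.55,0,0,0.01,0, 0.55,0,0,-0.5,0, 0.8,0,0,-1.5,0, 1,0,0,-3,0, 1,0,0,-5,0, 1,0,0,-7,0, 1,0,0,-8.5,0, 1,0,0,-9.2,0, 1,0,0,-9.2,0]}'; python3 -c "
from h import *
c,p,d=snap('w4')
to(.444,-.127,.2,7)"
```

```text
time_s: 15.7
tool_pos: [0.5213, 0.3522, 0.2536]
orientation: [179.6, -0.4, 78.5]
ft_force: [-0.3, 0.8, -0.5]
grip_width: 0.0855
grasp_force: 0.0
t 15.75 at [0.5205 0.3517 0.2502] 78.49 units [-19.37   0.83   2.01] turn 8.94 dist mm 487.0 grip 0.085 0.0 F [-0.6 -0.1  0.1] j6 40.0
```

View pics/w4.png

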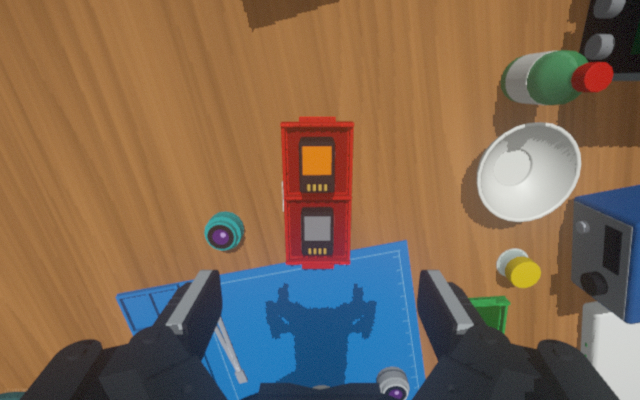

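Both packs sit in the red bays, orange at (317,165) and grey at (317,230), and the label grey/orange sides are up. The zoom lens is next.

```bash
python3 -m creep '{"moves":[1,-1,0,0,0.3, 1,-3,0.1,0.2,0.9, 1,-5,0.2,0.6,1.5, 1,-7,0.3,1.2,2, 1,-9,0.4,1.8,2.4, 1,-11,0.5,2.5,2.8, 1,-13,0.6,3.3,3.2, 1,-15,0.7,4,3.6, 1,-17,0.8,4.8,4, 1,-18.6,0.83,5.4,4.2, 1,-19.37,0.83,5.8,4.2, 1,-19.37,0.83,5.8,4.2]}'; python3 - <<'E'
from h import *
c,p,d=snap('w5'); rects(c,p,d)
to(.444,-.127,.016,45)
E
```

```text
time_s: 16.95
tool_pos: [0.4396, -0.1293, 0.0978]
orientation: [-179.5, 0.3, 44.6]
ft_force: [-0.3, -0.2, -0.0]
grip_width: 0.0855
grasp_force: 0.0
slim few 0
long few 0
zoom rect c 444.6 -127.4 short 32.3 long 32.4 long dir yaw 44.9 top 48.4 mean [ 445.4 -126.6]
compB few 0
comp few 0
can rect c 555.5 -139.4 short 30.1 long 41.0 long dir yaw 142.7 top 22.0 mean [ 555.5 -138.8]
dish rect c 453.3 -1.1 short 56.2 long 59.2 long dir yaw 133.6 top 19.5 mean [452.    2.3]
red few 0
green few 0
black rect c 504.1 -322.6 short 65.0 long 109.8 long dir yaw 103.0 top 17.2 mean [ 512.2 -318.3]
t 17.0 at [ 0.4408 -0.1277  0.0992] 44.66 units [0.11 0.07 3.33] turn -0.04 dist mm 83.0 grip 0.0852 0.0 F [-0.2 -0.3 -0.2] j6 22.0
```

```bash
python3 -m creep '{"moves":[1,0.12,0.07,0.6,0, 1,0.12,0.07,1.4,0, 1,0.12,0.07,2.2,0, 1,0.12,0.07,2.9,0, 1,0.12,0.07,3.25,0, 1,0.12,0.07,3.33,0, 0.25,0.12,0.07,3.33,0, 0.25,0.12,0.07,3.33,0, 0.25,0.12,0.07,3.33,0, 0.25,0.12,0.07,3.33,0, 0.25,0.12,0.07,3.33,0, 0.25,0.12,0.07,3.33,0]}' 40; python3 - <<'E'
from h import *
to(.6857,.0892,.11,82.3)
E
```

```text
time_s: 18.2
tool_pos: [0.4477, -0.1267, 0.0204]
orientation: [179.9, -0.1, 44.9]
ft_force: [-0.5, -0.6, 4.9]
grip_width: 0.0317
grasp_force: 40.2
t 18.2 at [ 0.4477 -0.1267  0.0204] 44.87 units [12.84  0.59 -3.58] turn -4.68 dist mm 334.0 grip 0.0317 40.2 F [-0.5 -0.6  4.9] j6 22.0
```

```bash
python3 -m creep '{"moves":[0.25,0,0,-0.6,0, 0.25,0,0,-1.6,0, 0.25,0.5,0,-2.6,-0.2, 0.25,1.6,0.1,-3.3,-0.7, 0.25,3.1,0.2,-3.6,-1.4, 0.25,4.9,0.3,-3.6,-2.1, 0.25,6.7,0.4,-3.6,-2.9, 0.25,8.6,0.5,-3.6,-3.6, 0.25,10.4,0.5,-3.6,-4.2, 0.25,11.8,0.6,-3.6,-4.7, 0.25,12.6,0.6,-3.6,-4.7, 0.25,12.84,0.6,-3.6,-4.7]}'; python3 - <<'E'
from h import *
to(.6857,.0892,.0225,82.3)
E
```

```text
time_s: 19.4
tool_pos: [0.6854, 0.0913, 0.1074]
orientation: [-179.9, 0.0, 82.6]
ft_force: [0.3, -0.0, 0.3]
grip_width: 0.0316
grasp_force: 39.9
t 19.4 at [0.6854 0.0913 0.1074] 82.6 units [-0.08  0.02  3.4 ] turn 0.04 dist mm 85.0 grip 0.0316 39.9 F [ 0.3 -0.   0.3] j6 10.0
```

```bash
python3 -m creep '{"moves":[0.25,-0.06,0.02,0.6,0, 0.25,-0.06,0.02,1.4,0, 0.25,-0.06,0.02,2.2,0, 0.25,-0.06,0.02,2.8,0, 0.25,-0.06,0.02,3.1,0, 0.25,-0.06,0.02,3.2,0, 0.25,-0.06,0.02,3.24,0, 0.25,-0.06,0.02,3.28,0, 0.25,-0.06,0.02,3.28,0, 0.25,-0.06,0.02,3.28,0]}'
```

```text
time_s: 20.4
tool_pos: [0.6857, 0.088, 0.0282]
orientation: [179.9, -0.0, 82.5]
ft_force: [1.2, 0.6, -0.8]
grip_width: 0.0316
grasp_force: 39.9
```

```bash
python3 -m creep '{"moves":[0.25,0,0,0.05,0, 0.25,0,0,0.1,0, 0.25,0,0,0.15,0, 0.25,0,0,0.19,0, 0.25,0,0,0.22,0, 0.25,0,0,0.22,0, 0.25,0,0,0.22,0]}'
```

```text
time_s: 21.1
tool_pos: [0.6851, 0.088, 0.0225]
orientation: [-180.0, 0.0, 82.5]
ft_force: [-2.3, -1.1, 4.2]
grip_width: 0.0316
grasp_force: 40.2
```

Contact. Release, raise, and go for the compact lens.

```bash
python3 -m creep '{"moves":[0.25,0,0,0,0, 0.5,0,0,0,0, 0.5,0,0,0,0, 0.5,0,0,0,0, 0.6,0,0,-0.4,0, 0.8,0,0,-1.2,0, 1,0,0,-2.4,0, 1,0,0,-3.6,0, 1,0,0,-4.5,0, 1,0,0,-5,0, 1,0,0,-5,0]}'; python3 - <<'E'
from h import *
c,p,d=snap('w6'); rects(c,p,d)
to(.5602,.015,.07,82.3)
E
```

```text
time_s: 22.2
tool_pos: [0.6866, 0.0881, 0.1502]
orientation: [179.7, -0.1, 82.5]
ft_force: [0.3, 0.6, -0.4]
grip_width: 0.0853
grasp_force: 0.0
slim few 0
long few 0
zoom few 0
compB rect c 555.2 24.5 short 13.6 long 33.6 long dir yaw 29.1 top 31.9 mean [556.5  25.2]
comp rect c 555.2 24.5 short 13.6 long 33.6 long dir yaw 29.1 top 32.1 mean [556.4  25.2]
can rect c 563.5 -126.2 short 3.0 long 17.6 long dir yaw 137.4 top 17.9 mean [ 563.6 -126.5]
dish rect c 454.2 0.4 short 58.7 long 59.1 long dir yaw 178.6 top 19.3 mean [451.   -1.3]
red rect c 503.0 236.2 short 35.3 long 72.0 long dir yaw 172.5 top 17.9 mean [509.8 230.7]
green rect c 642.3 58.6 short 154.0 long 161.0 long dir yaw 82.2 top 17.5 mean [677.   60.5]
black few 0
t 22.25 at [0.6856 0.088  0.1477] 82.49 units [-3.55 -4.59  3.11] turn 0.02 dist mm 165.0 grip 0.085 0.0 F [-0.3 -1.  -0.5] j6 10.0
```

View pics/w6.png

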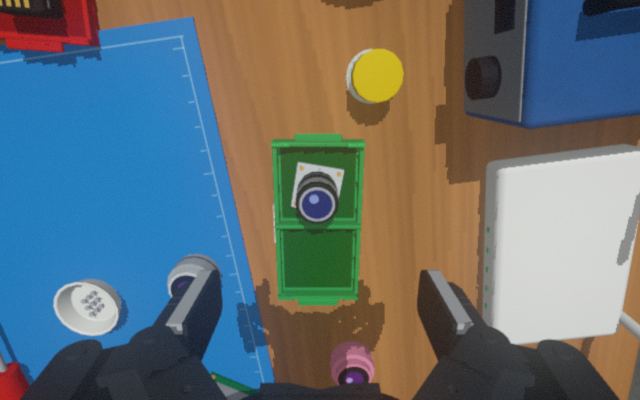

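The zoom lens stands upright in the green bay at (318,190) and the near bay at (318,260) is free. Now the compact lens.

```bash
python3 -m creep '{"moves":[1,-0.5,-0.6,0.1,0, 1,-1.4,-1.8,0.4,0, 1,-2.4,-3.1,1,0, 1,-3.1,-4.1,1.9,0, 1,-3.55,-4.59,2.8,0, 1,-3.55,-4.59,3.4,0, 1,-3.55,-4.59,3.6,0, 1,-3.55,-4.59,3.6,0, 1,-3.55,-4.59,3.6,0]}'; python3 - <<'E'
from h import *
to(.5602,.015,.0105,82.3)
E
```

```text
time_s: 23.15
tool_pos: [0.5612, 0.0155, 0.0574]
orientation: [179.9, -0.0, 82.5]
ft_force: [0.2, -0.9, -0.5]
grip_width: 0.0857
grasp_force: 0.0
t 23.15 at [0.5612 0.0155 0.0574] 82.53 units [-0.02 -0.04  1.88] turn 0.03 dist mm 47.0 grip 0.0857 0.0 F [ 0.2 -0.9 -0.5] j6 3.0
```

```bash
python3 -m creep '{"moves":[1,-0.02,-0.03,0.6,0, 1,-0.02,-0.03,1.3,0, 1,-0.02,-0.03,1.75,0, 1,-0.02,-0.03,1.92,0, 1,-0.02,-0.03,1.92,0, 0.4,-0.02,-0.03,1.92,0, 0.4,-0.02,-0.03,1.92,0, 0.4,-0.02,-0.03,1.92,0, 0.4,-0.02,-0.03,1.92,0, 0.4,-0.02,-0.03,1.92,0, 0.4,-0.02,-0.03,1.92,0]}' 40; python3 - <<'E'
from h import *
to(.6760,.0178,.08,82.3)
E
```

```text
time_s: 24.25
tool_pos: [0.56, 0.0145, 0.01]
orientation: [179.9, -0.0, 82.5]
ft_force: [1.2, -0.0, 5.3]
grip_width: 0.042
grasp_force: 41.0
t 24.25 at [0.56   0.0145 0.01  ] 82.48 units [ 0.74  4.58 -2.8 ] turn 0.02 dist mm 135.0 grip 0.042 41.0 F [ 1.2 -0.   5.3] j6 3.0
```

```bash
python3 -m creep '{"moves":[0.4,0,0,-0.5,0, 0.4,0,0,-1.4,0, 0.4,0,0.2,-2.3,0, 0.4,0.1,0.8,-2.7,0, 0.4,0.3,1.7,-2.8,0, 0.4,0.5,2.7,-2.8,0, 0.4,0.6,3.6,-2.8,0, 0.4,0.7,4.3,-2.8,0, 0.4,0.74,4.58,-2.8,0, 0.4,0.74,4.58,-2.8,0, 0.4,0.74,4.58,-2.8,0]}'; python3 - <<'E'
from h import *
to(.6760,.0178,.012,82.3)
E
```

```text
time_s: 25.35
tool_pos: [0.674, 0.018, 0.0784]
orientation: [-179.9, 0.0, 82.5]
ft_force: [-0.7, 0.1, -0.7]
grip_width: 0.0421
grasp_force: 40.7
t 25.35 at [0.674  0.018  0.0784] 82.49 units [0.   0.08 2.66] turn 0.02 dist mm 66.0 grip 0.0421 40.7 F [-0.7  0.1 -0.7] j6 4.0
```

```bash
python3 -m creep '{"moves":[0.4,0,0.06,0.6,0, 0.4,0,0.06,1.3,0, 0.4,0,0.06,1.9,0, 0.4,0,0.06,2.3,0, 0.4,0,0.06,2.5,0, 0.4,0,0.06,2.58,0, 0.4,0,0.06,2.62,0, 0.4,0,0.06,2.65,0, 0.4,0,0.06,2.65,0, 0.4,0,0.06,2.65,0]}'
```

```text
time_s: 26.35
tool_pos: [0.6769, 0.0178, 0.0132]
orientation: [179.9, -0.0, 82.5]
ft_force: [0.4, 0.8, 0.5]
grip_width: 0.0423
grasp_force: 40.7
```

```bash
python3 -m creep '{"moves":[0.4,0,0,0.03,0, 0.4,0,0,0.05,0, 0.4,0,0,0.05,0, 0.4,0,0,0.05,0, 0.62,0,0,0.05,0, 0.62,0,0,0.05,0, 0.62,0,0,0.05,0, 0.65,0,0,-0.4,0, 0.8,0,0,-1.2,0, 1,0,0,-2.4,0, 1,0,0,-3.4,0, 1,0,0,-4,0]}'; python3 - <<'E'
from h import *
to(.5553,-.1393,.11,142.4)
E
```

```text
time_s: 27.55
tool_pos: [0.6778, 0.0177, 0.1165]
orientation: [179.7, -0.0, 82.5]
ft_force: [0.2, -0.7, 0.6]
grip_width: 0.0853
grasp_force: 0.0
t 27.55 at [0.6778 0.0177 0.1165] 82.49 units [-6.87 -4.04  0.26] turn -7.49 dist mm 199.0 grip 0.0853 0.0 F [ 0.2 -0.7  0.6] j6 4.0
```

```bash
python3 -m creep '{"moves":[1,-0.6,-0.4,-0.4,-1, 1,-1.6,-0.9,-0.4,-2, 1,-2.8,-1.7,-0.3,-3, 1,-4.2,-2.4,-0.2,-4, 1,-5.4,-3.2,0,-5, 1,-6.3,-3.7,0.1,-6, 1,-6.8,-4,0.2,-7, 1,-6.87,-4.04,0.26,-7.5, 1,-6.87,-4.04,0.26,-7.5, 1,-6.87,-4.04,0.26,-7.5, 1,-6.87,-4.04,0.26,-7.5]}'; python3 - <<'E'
from h import *
c,p,d=snap('w7'); rects(c,p,d); trays(c,p,d)
to(.5553,-.1393,.0075,142.4)
E
```

```text
time_s: 28.65
tool_pos: [0.5541, -0.1389, 0.1062]
orientation: [180.0, 0.0, 142.5]
ft_force: [-0.0, -0.0, 0.1]
grip_width: 0.085
grasp_force: 0.0
slim few 0
long few 0
zoom few 0
compB few 0
comp few 0
can rect c 555.8 -139.1 short 30.0 long 40.3 long dir yaw 142.6 top 21.9 mean [ 555.1 -138.5]
dish few 0
red few 0
green rect c 675.6 18.1 short 78.9 long 90.3 long dir yaw 82.1 top 17.7 mean [664.6  11.2]
black rect c 492.0 -324.9 short 89.8 long 108.8 long dir yaw 102.4 top 17.2 mean [ 488.7 -325.9]
green bay 637.8 13.0 56.6 2.6 ang 83.0 z 5.1 [519 147  78  41]
green bay 679.7 20.0 65.1 66.7 ang 82.0 z 5.1 [536 147 101 111]
green rim 675.7 17.5 89.0 76.8 81.8 top 17.3
black bay 493.6 -330.1 80.6 80.1 ang 12.4 z 5.0 [ 20 219 135 120]
black rim 492.3 -324.8 89.2 108.8 12.4 top 17.2
t 28.7 at [ 0.5542 -0.1389  0.1062] 142.48 units [-0.05  0.01  3.95] turn 0.01 dist mm 99.0 grip 0.0852 0.0 F [ 0.  -0.2  0.6] j6 -72.0
```

View pics/w7.png

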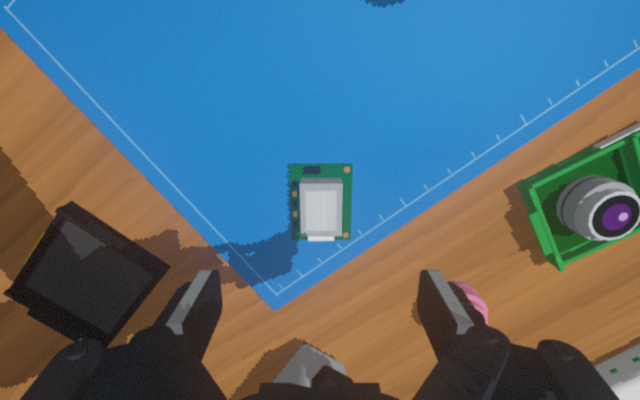

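The compact lens is upright in its green bay at (600,208). The board is aligned under the tool at (321,207).

```bash
python3 -m creep '{"moves":[1,-0.04,0,0.6,0, 1,-0.04,0,1.4,0, 1,-0.04,0,2.3,0, 1,-0.04,0,3.1,0, 1,-0.04,0,3.6,0, 1,-0.04,0,3.82,0, 1,-0.04,0,3.9,0, 1,-0.04,0,3.9,0]}'; python3 - <<'E'
from h import *
to(.5555,-.1392,.0075,142.4)
E
```

```text
time_s: 29.5
tool_pos: [0.5551, -0.14, 0.009]
orientation: [180.0, 0.1, 142.5]
ft_force: [-0.4, -0.0, 0.5]
grip_width: 0.0855
grasp_force: 0.0
t 29.5 at [ 0.5551 -0.14    0.009 ] 142.49 units [0.01 0.04 0.06] turn 0.01 dist mm 2.0 grip 0.0855 0.0 F [-0.4 -0.   0.5] j6 -72.0
```

```bash
python3 -m creep '{"moves":[0.22,0,0.02,0.03,0, 0.22,0,0.02,0.03,0, 0.22,0,0.02,0.03,0, 0.22,0,0.02,0.03,0, 0.22,0,0.02,0.03,0, 0.22,0,0.02,0.03,0, 0.22,0,0.02,0.03,0, 0.22,0,0.02,0.03,0]}' 40; python3 - <<'E'
from h import *
to(.4915,-.3265,.085,102.4)
E
```

```text
time_s: 30.3
tool_pos: [0.5555, -0.1397, 0.0085]
orientation: [180.0, 0.1, 142.5]
ft_force: [-1.1, 0.1, 3.4]
grip_width: 0.0289
grasp_force: 40.2
t 30.3 at [ 0.5555 -0.1397  0.0085] 142.49 units [-2.52 -7.49 -3.06] turn 5.01 dist mm 212.0 grip 0.0289 40.2 F [-1.1  0.1  3.4] j6 -72.0
```

```bash
python3 -m creep '{"moves":[0.22,0,0,-0.5,0, 0.22,0,0,-1.4,0, 0.22,-0.1,-0.3,-2.3,0.2, 0.22,-0.4,-1.2,-2.9,0.8, 0.22,-0.9,-2.5,-3.05,1.6, 0.22,-1.4,-4,-3.05,2.6, 0.22,-1.9,-5.5,-3.05,3.6, 0.22,-2.3,-6.7,-3.05,4.4, 0.22,-2.5,-7.3,-3.05,5, 0.22,-2.52,-7.49,-3.05,5, 0.22,-2.52,-7.49,-3.05,5, 0.22,-2.52,-7.49,-3.05,5]}'; python3 - <<'E'
from h import *
to(.4915,-.3265,.0105,102.4)
E
```

```text
time_s: 31.5
tool_pos: [0.491, -0.3253, 0.0839]
orientation: [-180.0, -0.1, 102.6]
ft_force: [0.2, -0.2, -0.0]
grip_width: 0.0287
grasp_force: 39.7
t 31.5 at [ 0.491  -0.3253  0.0839] 102.6 units [-0.05  0.01  2.94] turn 0.02 dist mm 73.0 grip 0.0287 39.7 F [ 0.2 -0.2 -0. ] j6 -52.0
```

```bash
python3 -m creep '{"moves":[0.22,-0.04,0,0.6,0, 0.22,-0.04,0,1.4,0, 0.22,-0.04,0,2.1,0, 0.22,-0.04,0,2.6,0, 0.22,-0.04,0,2.78,0, 0.22,-0.04,0,2.86,0, 0.22,-0.04,0,2.9,0, 0.22,-0.04,0,2.92,0, 0.22,-0.04,0,2.92,0, 0.22,-0.04,0,2.92,0]}'
```

```text
time_s: 32.5
tool_pos: [0.4914, -0.3277, 0.0118]
orientation: [180.0, 0.1, 102.5]
ft_force: [-0.2, 1.0, -0.6]
grip_width: 0.0288
grasp_force: 39.7
```

```bash
python3 -m creep '{"moves":[0.22,0,0,0.03,0, 0.22,0,0,0.05,0, 0.22,0,0,0.05,0, 0.22,0,0,0.05,0, 0.46,0,0,0.05,0, 0.46,0,0,0.05,0, 0.46,0,0,0.05,0, 0.46,0,0,-0.4,0, 0.5,0,0,-1.2,0, 1,0,0,-3,0, 1,0,0,-5,0, 1,0,0,-6,0]}'; python3 - <<'E'
from h import *
c,p,d=snap('w8'); s,_=get_image("scene"); cv2.imwrite("pics/s8.png",cv2.resize(s[140:270,150:490,::-1],(782,299)))
to(.58,-.05,.33,102.5)
E
```

```text
time_s: 33.7
tool_pos: [0.4928, -0.3287, 0.1676]
orientation: [179.7, 0.4, 102.5]
ft_force: [1.5, -0.9, 1.0]
grip_width: 0.0834
grasp_force: 0.0
t 33.8 at [ 0.4937 -0.3294  0.1687] 102.49 units [10.16  5.79 -6.45] turn -0.0 dist mm 334.0 grip 0.0853 0.0 F [ 0.8 -0.3 -0.2] j6 -52.0
```

View pics/w8.png

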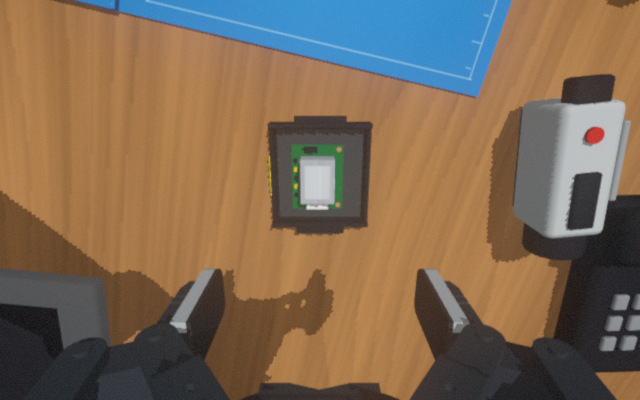

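View pics/s8.png

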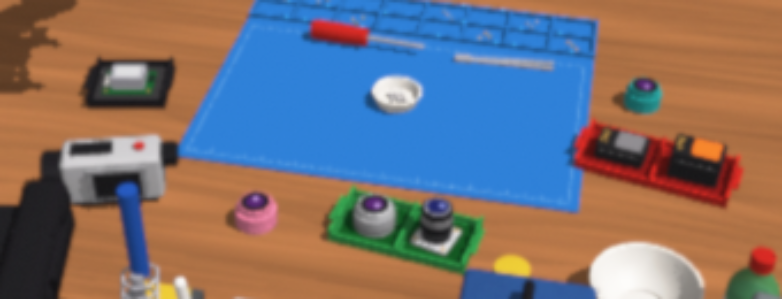

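The wrist view shows the board flat in the black tray at (318,180), with the can on top. In the scene crop, both packs are in the red tray, (622,145) and (699,152), and both lenses are upright in the green tray, (375,214) and (436,220). The dish, camcorder and look-alikes have not moved. The gripper is clear of everything, so I'm handing in.

```bash
python3 -c "
from rig import *
print(hand_in())"
```

```text
the job is handed in; nothing more can be done
None
```

I sorted all five parts into their trays, right way up with one part to a bay, left the camcorder, screw dish and look-alikes alone, and handed the job in at about 34 s of the 104 s allowed.

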